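# Pin a trailer wheel on its stub axle with an R-clip

### The arm

A 6-joint arm with a two-finger parallel gripper is mounted at the origin on the work surface. World frame = base frame: x ahead of the robot, y to its left, z up, the work surface at z = 0. Lengths are in m, angles in degrees, forces in N, time in s.
With the tool pointing down it reaches from about 0.325 to 0.9 m from the base axis. Payload 6.1 kg.
Tool frame: the origin (TCP) lies midway between the tips of the shut fingers; the grasp point (between the pads) lies robot.hold_point_z behind it (robot.hold_point_z is the distance from the TCP to the grasp point, in m); z points along the fingers, y is the line along which they close (so a half turn about z gives the same grasp; the last joint's range is limited). The gripper opens to 87 mm and grips with 3 to 60 N. Pads are 19 mm wide; open, the fingers measure 117 mm over their backs; the gripper's body (75 mm by 190 mm) begins 51 mm behind the grasp point.
Start: joints at [-82.626, 12.628, 87.462, -0, 79.91, -7.225], TCP at [0.158, -0.605, 0.193] pointing down, gripper open.
Joint ranges: [-170.65, 170.65], [-52.31, 119.04], [5.05, 147.46], [-71.25, 251.25], [11.57, 151.72], [-153.62, 153.62]. Speed limits (degrees/s): [147.25, 147.25, 172.46, 180, 180, 180].

### API

Orientations are given as [roll, pitch, yaw] about the fixed x, y, z axes, in that order (R = Rz(yaw) Ry(pitch) Rx(roll)).
In Python, from bench import robot gives the robot as it stands.
- The arm moves only by the tool play_rows, never from a script. Its argument "deltas" is a list of rows, each an object of numbers: "gripper": the opening, from 0 (shut) to 1 (fully open); "x", "y", "z": the shift along the world's x, y, z in mm; "ax", "ay", "az": the turn, a rotation vector about the world's x, y, z in rad. A call has 1 to 10 rows; each row is the pose to reach, as a shift and turn from the pose commanded when the call began; what a row does not reach only later rows make up. A row lasts 1/8 s, in which the tool goes at most 62.5 mm and 10.7 degrees, less where a joint would pass 70% of its speed; a pose out of reach is approached as far as the arm can. A call with a gripper value outside its range is refused whole. The fingers move at their own pace and stop on an object; the grip force is fixed at half the most. Time passes only in rows, so rows that repeat a pose let the fingers close. It gives the time, the measured TCP pose, the force, the opening and the grip force at its end, in the units of the state.
- robot.get_state(): the state, without advancing time (a new reading comes with each control period).
- robot.capture(name): name is "side" or "top" or "wrist"; returns the picture (400x640x3 uint8, red, green, blue); there is no depth.
- robot.camera_params(name): a dict with "vfov" (degrees; the focal length in pixels is half the picture's height over the tangent of half this angle, whatever the lens; pixels are square), "cx", "cy" (the principal point, pixels), "cam_to_world" (4x4, takes a point from camera to world coordinates). Camera axes: x right, y up, looking along -z (the intrinsics and any distortion apply to the point x, -y, -z); pixel columns grow to the right and rows downward; lengths in m; the calibration is good to about 2 mm. A picture is of the moment at which its call begins: read the wrist's pose just before it. camera_params takes no time and is no camera call; for the wrist camera it gives the pose at the moment of the call.
- robot.hand_in(): hands the job in; it is judged then, once.
The state is a dict: "t": time; "qpos": joint angles; "dq": joint speeds; "joint_efforts": joint torques, N m; "tool_pos": TCP position; "orientation": TCP orientation; "ft_force": force on the tool from outside, world axes, zero at the start; "ft_torque": the same for the moment, N m; "grip_width": opening from 0.0 (shut) to 1.0 (fully open); "finger_force": force on a finger pad.
Only numpy, scipy, OpenCV 4.12 (cv2) and the standard library are available. Lean on these libraries where they do the work, as an engineer would, in place of code of your own. Each camera call takes 0.05 s, during which the arm holds its last target. There are 200 camera calls.

### The job

Slide the small wheel fully home along its stub axle clear of the cross-hole, then take the larger of the two R-clips from the wooden block and push its straight leg down through the cross-hole until it is fully home, with its bent leg snapped round under the axle. Work gently: feel for the hole and never force the clip. Leave the smaller clip standing in the block.

Things in the scene. Friction and masses are not known exactly. Their poses are not given: they have to be found in the camera images.
- axle: Fixed dark steel stand that carries a level bright stub axle 24 mm in diameter. Origin on the bench; z up; the axle runs along y, its axis 85 mm above the bench, its free end towards -y. The stand's bracket stands at y = +84 to +96 mm (top 125 mm above the bench), its foot at y = +65 to +165 mm.
- mid (a point): Point of the stand on the axle's axis, 85 mm over the bench, axes as axle: the middle of where the axle's cross-hole may be. The axle sits anywhere within 10 mm endwise of this (along y) and stays put unless pushed over 20 N, so look or feel for the hole there: vertical, right through, 8.4 mm wide, its mouth 12 mm above the axis. The axle's free end is 30 mm from the hole.
- wheel (a joint): Slide of the wheel along the axle in m: grows as it moves towards +y of the axle; 0 = slid out, its hub over the cross-hole; 0.034 = home against its stop, the hub's end then at y = +19 mm. It starts between 0 and 0.006, moves under about 4 N and stays where it is left.
- tyre_top (a point): Point on the outer flat side face (facing the axle's free end, -y) of the wheel's tyre, 52 mm above the axle's axis; moves with the wheel, axes as axle. The wheel is 120 mm in diameter and 30 mm thick, black tyre and white disc; its grey hub, 32 mm in diameter, sticks out 32 mm from this face towards the axle's free end.
- clip: The larger R-clip: bright steel wire 6 mm thick, 86 mm tall, 50 to 80 g, standing legs down in a slot of the block, leaning up to 0.04 rad. Origin: the flat-cut tip of the straight leg; z runs up this leg; x points to the bent leg, which lies in the x-z plane out to x = 18.5 mm; y is the coil's axis. Fitted, its y lies along the axle (either way round), the tip 30 mm below the axle's axis.
- clip_coil (a point): Centre of the clip's coil, where to hold it: at x = 9 mm, z = 74 mm of the clip, axes as clip. The coil is 24 mm across and 12 mm wide along y: pinch it by its two flat sides. At home it is 44 mm above the axle's axis, and the clip's waist below it (wire at x = 6 mm, z = 44 mm) rests on the axle's top, a hard stop.
- bent_leg (a joint): How far the clip's springy bent leg is sprung open, in rad: 0 relaxed; 0.1 to 0.15 when it rides over the widest part of the axle (which takes about 5 to 12 N of downward push, from about 25 mm before home to about 13 mm before home); near 0 again once it has snapped under the axle.
- rack: Fixed wooden block 124 x 30 x 50 mm, origin at the centre of its underside, long side along x. Two slots along x, each 25 mm long, 7.5 mm wide and 42 mm deep, centred at x = -32 and +32 mm, y = 0; the big clip may stand in either.
- small_clip: The smaller R-clip, wire 4 mm thick, 54 mm tall, standing in the other slot; origin at its straight leg's tip, z up. Too short and thin; leave it in the block.
There are look-alikes about, which are no part of the job. Leave any yellow look-alike of the axle alone. Leave any black look-alike of the clip alone.

How it is judged:
By the outcome, as a careful person would: the job done as asked, in the order asked, and still so for the second after the job is handed in, with the robot touching nothing.
It also fails if it takes over 72 s, if anything falls off the work surface, if the arm or the gripper's body presses on something with over 40 N, if the wrist force passes 120 N, or if a joint passes its speed limit or range.

## Working session

There is one attempt and no reset: what is moved stays moved. The work goes in short steps, Python scripts to look and compute and a tool call to move; the robot and the scene stay as the last step left them, time stands still between calls to the robot, and variables do not carry over. Pictures are saved under pics/ and viewed, at most 10 in all, crops included, and the job is handed in when it is done.

Besides the shell and the picture viewer there is one more tool, called after "Request:" by a JSON object that holds its "name" and its "arguments". play_rows: Moves the arm, as the interface text tells. Its arguments: {"type":"object","properties":{"deltas":{"type":"array","items":{"type":"object","properties":{"gripper":{"type":"number"},"x":{"type":"number"},"y":{"type":"number"},"z":{"type":"number"},"ax":{"type":"number"},"ay":{"type":"number"},"az":{"type":"number"}}}}},"required":["deltas"]}

```bash
mkdir -p pics; ls
cat > h.py <<'E'
import numpy as np, cv2, json
from bench import robot
def K(p):
    f=200/np.tan(np.radians(p["vfov"])/2); return np.array([[f,0,p["cx"]],[0,f,p["cy"]],[0,0,1]])
def ray(p,uv):
    T=np.array(p["cam_to_world"]); d=p.get("dist")
    q=np.linalg.inv(K(p))@np.array([uv[0],uv[1],1.]); v=T[:3,:3]@np.array([q[0],-q[1],-1]); return T[:3,3],v/np.linalg.norm(v)
def tri(obs):
    A=np.zeros((3,3));b=np.zeros(3);R=[ray(p,u) for p,u in obs]
    for o,v in R:
        M=np.eye(3)-np.outer(v,v);A+=M;b+=M@o
    x=np.linalg.solve(A,b); return x,[float(np.linalg.norm((np.eye(3)-np.outer(v,v))@(x-o))*1000) for o,v in R]
def atz(p,uv,z):
    o,v=ray(p,uv); return o+v*(z-o[2])/v[2]
def proj(p,X):
    T=np.array(p["cam_to_world"]);c=T[:3,:3].T@(np.array(X)-T[:3,3]);q=K(p)@np.array([c[0],-c[1],-c[2]]);return q[:2]/q[2]
def save(n,im): cv2.imwrite(f"pics/{n}.png",cv2.cvtColor(im,cv2.COLOR_RGB2BGR))
E
python3 - <<'E'
from h import *
ims={}
for n in("side","top","wrist"):
    p=robot.camera_params(n);print(n,{k:(np.round(v,4).tolist()) if not isinstance(v,str) else v for k,v in p.items()})
    ims[n]=robot.capture(n);save(n+"0",ims[n])
save("st",np.vstack([ims["side"][:,:],ims["top"]])[:, :])
im=cv2.resize(np.vstack([ims["side"],ims["top"]]),(480,600));print(robot.hold_point_z);print(robot.get_state())
E
```

```text
pics
side {'vfov': 51.1007, 'cx': 322.7367, 'cy': 201.5226, 'cam_to_world': [[0.9331, 0.1899, -0.3053, 0.2917], [-0.3592, 0.529, -0.7688, -0.5661], [0.0155, 0.8271, 0.5618, 0.5261], [0.0, 0.0, 0.0, 1.0]]}
top {'vfov': 47.567, 'cx': 324.0808, 'cy': 202.8306, 'cam_to_world': [[0.0204, 0.991, -0.1322, 0.4148], [-0.9995, 0.0236, 0.0228, 0.0186], [0.0257, 0.1317, 0.991, 1.0494], [0.0, 0.0, 0.0, 1.0]]}
wrist {'vfov': 64.8363, 'cx': 316.7385, 'cy': 196.1261, 'cam_to_world': [[0.2525, 0.9212, 0.2961, 0.2379], [-0.9676, 0.241, 0.0755, -0.5839], [-0.0018, -0.3056, 0.9522, 0.3842], [0.0, 0.0, 0.0, 1.0]]}
0.0187
{'t': 0.15, 'qpos': array([-8.26254536e+01,  1.26666828e+01,  8.75115487e+01, -1.03054872e-03,
        7.99075963e+01, -7.22420399e+00]), 'dq': array([ 0.03570325, -0.13360512, -0.15920591,  0.03989908,  0.00303236,
       -0.02974657]), 'joint_efforts': array([ 1.31084933e-03, -4.95192754e+01, -3.87882042e+01,  6.98655099e-02,
        5.30833681e-02, -8.76395984e-05]), 'tool_pos': array([ 0.15746162, -0.60430616,  0.19196111]), 'orientation': array([-1.79914726e+02, -9.78675660e-03,  1.45989244e+01]), 'ft_force': array([-0.0300063 , -0.23777706, -0.26091247]), 'ft_torque': array([-0.05790202, -0.0014765 ,  0.00732476]), 'finger_force': 0.0, 'grip_width': 0.9964475617530348}
```

View pics/top0.png

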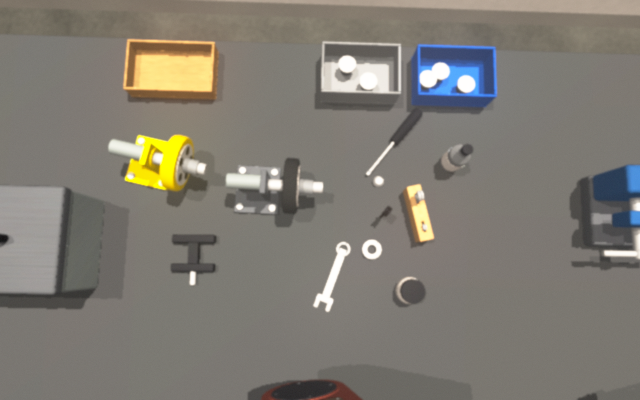

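View pics/side0.png

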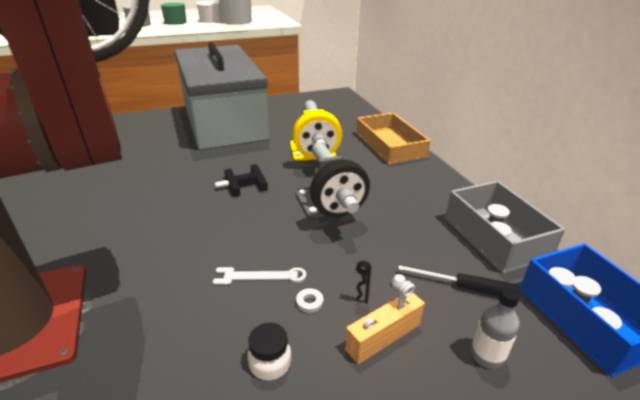

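The top view shows the dark-steel axle with the black wheel at (275,186), with its free end at (322,187), and a yellow look-alike at (160,162). The wooden block is at (419,213), with the larger bright clip at about (420,196) and the smaller at (424,226). A black look-alike clip is at (385,213). In the side view, the big clip's coil is at (402,285), the small clip at (370,322) and the black clip at (364,268). The bright clip in the block's far slot fits the description, so I'll enlarge both views to confirm.

Run:
```python
from h import *
s=cv2.imread("pics/side0.png");t=cv2.imread("pics/top0.png")
def c(im,x,y,w,h): return cv2.resize(im[y:y+h,x:x+w],(400,300),interpolation=cv2.INTER_CUBIC)
o=np.vstack([np.hstack([c(s,340,260,100,75+0),c(t,375,170,80,60+0)]),np.hstack([c(s,300,150,80,60+0),c(t,220,145,112,84)])])
o[:]=o
cv2.imwrite("pics/crop1.png",o)
```

```text
(no output)
```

View pics/crop1.png

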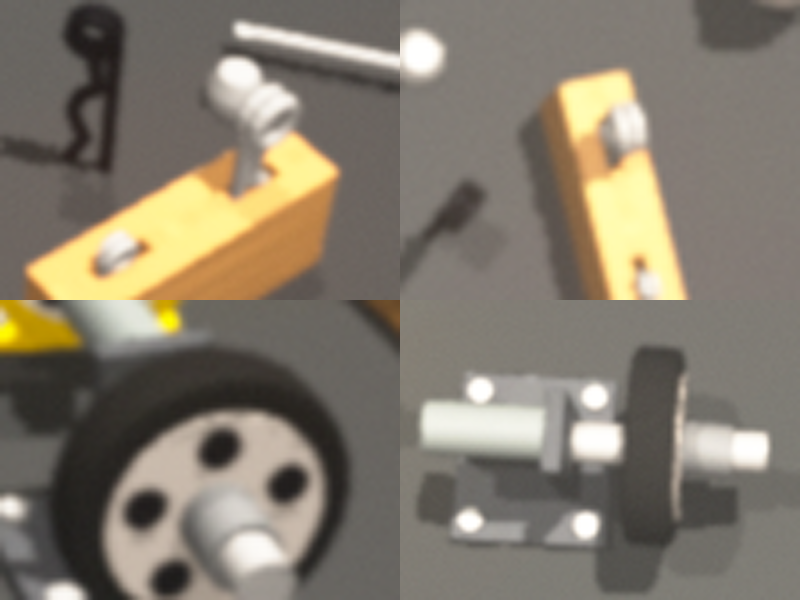

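In the crop, the big bright clip stands in the block's far slot. Its coil is at side (408,286) and top (420.6,195.6); the white ball at side (399,280) is a separate object. The small clip is in the near slot and the black clip is free-standing. The axle end is at top (323,187) and side (353,205).

Run:
```python
from h import *
s=robot.camera_params("side");t=robot.camera_params("top")
print("coil",tri([(s,(408,286)),(t,(420.6,195.6))]))
print("axend",tri([(s,(353,204.5)),(t,(323,187))]))
print("small",tri([(s,(340+118/4,260+245/4)),(t,(375+248/5,170+285/5))]))
for uv in [(323,187),(226,180.5)]: print(atz(t,uv,.085))
# block far-end corners & edges at z .05
for uv in [(375+158/5,170+88/5),(375+230/5,170+70/5),(375+205/5,230),(375+286/5,230)]: print("blk",atz(t,uv,.05))
# block: side corners: right (338,172), left-bottom (28,268)
for uv in [(340+338/4,260+172/4),(340+28/4,260+268/4)]: print("blkside",atz(s,uv,.05))
```

```text
coil (array([ 0.56502655, -0.2114841 ,  0.08945703]), [1.623817281600287, 1.6238172816003185])
axend (array([ 5.76334574e-01, -2.83573696e-04,  9.22790402e-02]), [0.2770727127693893, 0.27707271276935047])
small (array([ 0.49947589, -0.22686422,  0.05811926]), [0.8355123445686868, 0.8355123445685654])
[ 5.77829097e-01 -5.23205683e-04  8.50000000e-02]
[0.58681207 0.20796219 0.085     ]
blk [ 0.58702233 -0.18873677  0.05      ]
blk [ 0.59602612 -0.22127905  0.05      ]
blk [ 0.49228521 -0.20932163  0.05      ]
blk [ 0.49309021 -0.24544871  0.05      ]
blkside [ 0.5967678  -0.21899036  0.05      ]
blkside [ 0.46966089 -0.2192833   0.05      ]
```

Request:
{"name": "play_rows", "arguments": {"deltas": [{"x": 60, "y": 100, "az": 0, "gripper": 0}, {"x": 415, "y": 600, "az": -0.29, "gripper": 0}, {"x": 415, "y": 600, "az": -0.29, "gripper": 0}, {"x": 415, "y": 600, "az": -0.29, "gripper": 0}, {"x": 415, "y": 600, "az": -0.29, "gripper": 0}, {"x": 415, "y": 600, "az": -0.29, "gripper": 0}, {"x": 415, "y": 600, "az": -0.29, "gripper": 0}, {"x": 415, "y": 600, "az": -0.29, "gripper": 0}, {"x": 415, "y": 600, "az": -0.29, "gripper": 0}, {"x": 415, "y": 600, "az": -0.29, "gripper": 0}]}}

```text
invalid input
```

Run:
```python
from h import *
t=robot.camera_params("top")
print("face",atz(t,(300.6,187),.137),"bracket",atz(t,(260,186),.125),atz(t,(267,186),.125))
st=robot.get_state();print(st["t"],st["tool_pos"],st["orientation"],st["ft_force"],st["grip_width"])
```

```text
face [0.56791154 0.04610144 0.137     ] bracket [0.56994431 0.12996606 0.125     ] [0.5703006  0.11560646 0.125     ]
0.15 [ 0.15746162 -0.60430616  0.19196111] [-1.79914726e+02 -9.78675660e-03  1.45989244e+01] [-0.0300063  -0.23777706 -0.26091247] 0.9964475617530348
```

Request:
{"name": "play_rows", "arguments": {"deltas": [{"x": 60, "y": 100, "z": 0, "ax": 0, "ay": 0, "az": 0, "gripper": 0}, {"x": 415, "y": 590, "z": 0, "ax": 0, "ay": 0, "az": -0.29, "gripper": 0}, {"x": 415, "y": 590, "z": 0, "ax": 0, "ay": 0, "az": -0.29, "gripper": 0}, {"x": 415, "y": 590, "z": 0, "ax": 0, "ay": 0, "az": -0.29, "gripper": 0}, {"x": 415, "y": 590, "z": 0, "ax": 0, "ay": 0, "az": -0.29, "gripper": 0}, {"x": 415, "y": 590, "z": 0, "ax": 0, "ay": 0, "az": -0.29, "gripper": 0}, {"x": 415, "y": 590, "z": 0, "ax": 0, "ay": 0, "az": -0.29, "gripper": 0}, {"x": 415, "y": 590, "z": 0, "ax": 0, "ay": 0, "az": -0.29, "gripper": 0}, {"x": 415, "y": 590, "z": 0, "ax": 0, "ay": 0, "az": -0.29, "gripper": 0}, {"x": 415, "y": 590, "z": 0, "ax": 0, "ay": 0, "az": -0.29, "gripper": 0}]}}

```text
t: 1.4
tool_pos: [0.5173, -0.0915, 0.1928]
orientation: [180.0, -0.0, -2.0]
ft_force: [0.4, -1.0, 1.2]
grip_width: 0.017
finger_force: 0.0
```

Request:
{"name": "play_rows", "arguments": {"deltas": [{"x": 40, "y": 50, "z": 0, "ax": 0, "ay": 0, "az": 0, "gripper": 0}, {"x": 62, "y": 96, "z": 0, "ax": 0, "ay": 0, "az": 0, "gripper": 0}, {"x": 62, "y": 96, "z": -40, "ax": 0, "ay": 0, "az": 0, "gripper": 0}, {"x": 62, "y": 96, "z": -73, "ax": 0, "ay": 0, "az": 0, "gripper": 0}, {"x": 62, "y": 96, "z": -73, "ax": 0, "ay": 0, "az": 0, "gripper": 0}, {"x": 62, "y": 96, "z": -73, "ax": 0, "ay": 0, "az": 0, "gripper": 0}]}}

```text
t: 2.15
tool_pos: [0.5792, 0.0024, 0.1211]
orientation: [180.0, -0.1, -2.0]
ft_force: [0.2, 0.4, 1.0]
grip_width: 0.002
finger_force: 0.0
```

Run:
```python
from h import *
a=robot.capture("wrist");save("w1",a)
```

```text
(no output)
```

View pics/w1.png

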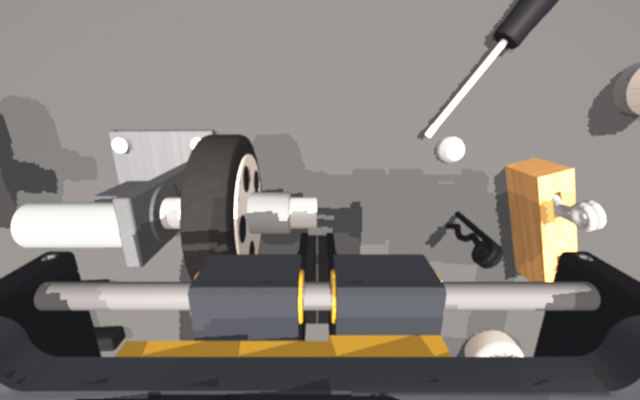

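The wrist view shows the shut fingers at (318,240) just outboard of the tyre face at (250,200), level with the axle end at (318,210). Pushing slowly now.

Request:
{"name": "play_rows", "arguments": {"deltas": [{"x": 0, "y": 15, "z": 0, "ax": 0, "ay": 0, "az": 0, "gripper": 0}, {"x": 0, "y": 25, "z": 0, "ax": 0, "ay": 0, "az": 0, "gripper": 0}, {"x": -1, "y": 32, "z": 0, "ax": 0, "ay": 0, "az": 0, "gripper": 0}, {"x": -1, "y": 38, "z": 0, "ax": 0, "ay": 0, "az": 0, "gripper": 0}, {"x": -1, "y": 44, "z": 0, "ax": 0, "ay": 0, "az": 0, "gripper": 0}, {"x": 0, "y": 49, "z": 0, "ax": 0, "ay": 0, "az": 0, "gripper": 0}, {"x": 0, "y": 53, "z": 0, "ax": 0, "ay": 0, "az": 0, "gripper": 0}, {"x": 0, "y": 53, "z": 0, "ax": 0, "ay": 0, "az": 0, "gripper": 0}]}}

```text
t: 3.2
tool_pos: [0.5784, 0.0559, 0.1198]
orientation: [-180.0, 0.0, -2.0]
ft_force: [-0.6, -0.6, -0.4]
grip_width: 0.004
finger_force: 0.0
```

Request:
{"name": "play_rows", "arguments": {"deltas": [{"x": 0, "y": 3, "z": 0, "ax": 0, "ay": 0, "az": 0, "gripper": 0}, {"x": 0, "y": 5, "z": 0, "ax": 0, "ay": 0, "az": 0, "gripper": 0}, {"x": 0, "y": 7, "z": 0, "ax": 0, "ay": 0, "az": 0, "gripper": 0}, {"x": 0, "y": 9, "z": 0, "ax": 0, "ay": 0, "az": 0, "gripper": 0}]}}

```text
t: 3.7
tool_pos: [0.5784, 0.0647, 0.1198]
orientation: [-180.0, -0.0, -2.0]
ft_force: [0.8, -1.0, -0.7]
grip_width: 0.004
finger_force: 0.0
```

Run:
```python
from h import *
a=robot.capture("top");save("t2",a);b=robot.capture("side");save("s2",b)
cv2.imwrite("pics/c2.png",np.hstack([cv2.resize(x[:,:,::-1],(400,300),interpolation=cv2.INTER_CUBIC) for x in (a[140:230,215:335],b[135:225,280:400])]))
print(robot.get_state()["ft_force"])
```

```text
[-0.30343553 -0.31234393 -0.15238364]
```

View pics/c2.png

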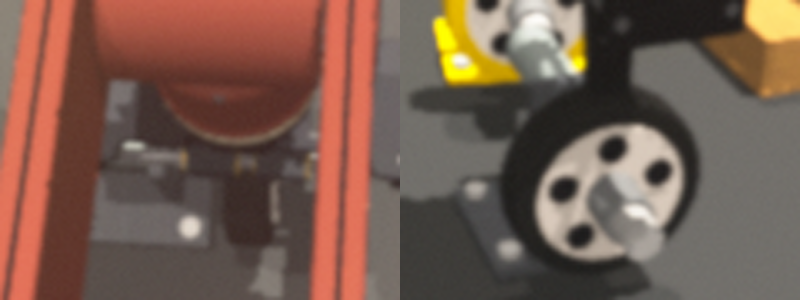

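Run:
```python
from h import *
s=robot.camera_params("side");t=robot.camera_params("top");st=robot.get_state();T=st["tool_pos"]
f=lambda u:((u-np.array([280,135]))*400/120+[400,0]).round()
print(f(proj(s,T)),f(proj(s,T+[0,0,.04])))
for y in (.0,.046,.062,.08):print(y,f(proj(s,[.575,y,.085])),f(proj(s,[.575,y,.145])),f(proj(s,[.575,y,.025])))
w=robot.camera_params("wrist");a=robot.capture("wrist");save("w2",a)
print(proj(w,T),proj(w,[.575,0,.085]),proj(w,[.575,.0,.097]))
```

```text
[603. 131.] [606.  69.]
0.0 [641. 243.] [647. 150.] [635. 328.]
0.046 [608. 200.] [612. 109.] [604. 283.]
0.062 [597. 185.] [601.  96.] [593. 268.]
0.08 [585. 170.] [589.  81.] [582. 252.]
[315.56477058 226.83013903] [400.19282047 210.22377696] [404.32482663 215.93090124]
```

View pics/w2.png

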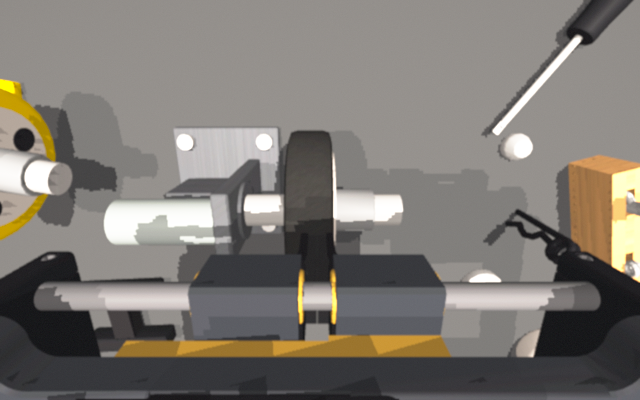

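Run:
```python
from h import *
w=robot.camera_params("wrist")
T=robot.get_state()["tool_pos"];print(T)
for n,uv,z in [("axend",(402,207),.09),("hubend",(372,207),.09),("face top",(333,140),.137),("face",(335,190),.11),("bracket",(258,165),.125),("tyreback",(287,190),.137),("face214",(335,214),.1)]: print(n,atz(w,uv,z).round(4))
# w1 pose: shift cam back
import copy
w1=copy.deepcopy(w);M=np.array(w1["cam_to_world"]);M[:3,3]+=np.array([.5792,.0024,.1211])-T;w1["cam_to_world"]=M
for n,uv,z in [("axend",(317,207),.09),("hubend",(290,207),.09),("face top",(250,145),.137),("face hub",(249,195),.11),("bracket",(140,190),.125),("tyreback",(183,190),.137)]: print(n,atz(w1,uv,z).round(4))
a=cv2.imread("pics/w1.png")[120:300,160:380];b=cv2.imread("pics/w2.png")[120:300,230:450]
g=lambda x:cv2.resize(np.clip((x/255.)**.45*255,0,255).astype(np.uint8),(400,327),interpolation=cv2.INTER_CUBIC)
c=np.clip((cv2.imread("pics/s2.png")[130:215,295:385]/255.)**.45*255,0,255).astype(np.uint8)
o=np.hstack([g(a),g(b)]);c=cv2.resize(c,(283,267),interpolation=cv2.INTER_CUBIC);d=np.zeros((267,800,3),np.uint8);d[:,:283]=c
cv2.imwrite("pics/c3.png",np.vstack([o,d]))
```

```text
[0.57845379 0.06473772 0.11984027]
axend [0.5794 0.     0.09  ]
hubend [0.5802 0.0225 0.09  ]
face top [0.6375 0.0529 0.137 ]
face [0.6005 0.051  0.11  ]
bracket [0.6224 0.098  0.125 ]
tyreback [0.6096 0.0802 0.137 ]
face214 [0.5794 0.0508 0.1   ]
axend [0.5819 0.0013 0.09  ]
hubend [0.5826 0.0217 0.09  ]
face top [0.6369 0.037  0.137 ]
face hub [0.5994 0.0469 0.11  ]
bracket [0.6096 0.1111 0.125 ]
tyreback [0.6121 0.0788 0.137 ]
```

View pics/c3.png

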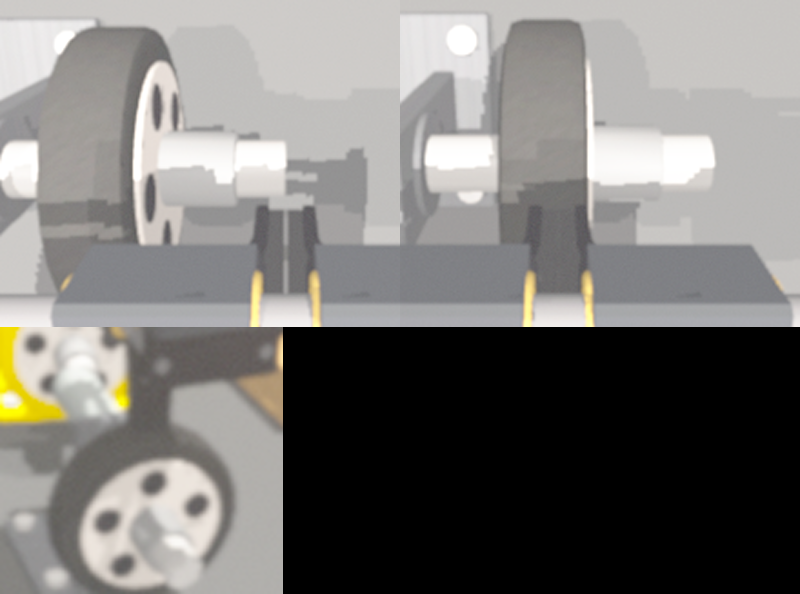

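The wrist and side views agree that the wheel hasn't moved: hub end at y=0.022, face at about 0.05. The fingertip appears at (319,233) in both wrist views, apparently passing over the tyre. I'll check the tip's true height by differencing images.

Run:
```python
from h import *
T=robot.get_state()["tool_pos"];s=robot.camera_params("side");w=robot.camera_params("wrist")
for dx in(-.01,0,.0095):
  for dz in(0,.025,.05): print(dx,dz,"side",proj(s,T+[dx,0,dz]).round(1),"wrist",proj(w,T+[dx,0,dz]).round(1))
a=cv2.imread("pics/side0.png").astype(int).sum(2);b=cv2.imread("pics/s2.png").astype(int).sum(2)
print((b-a)[148:182:2,448-100-16:448-100+32:3])
print(b[148:182:2,332:380:3])
```

```text
-0.01 0 side [336.  175.2] wrist [316.1 240.6]
-0.01 0.025 side [336.5 163.6] wrist [316. 259.]
-0.01 0.05 side [337.  151.7] wrist [315.9 282.8]
0 0 side [340.9 174.3] wrist [315.6 226.8]
0 0.025 side [341.4 162.8] wrist [315.4 243.8]
0 0.05 side [341.9 150.9] wrist [315.3 265.8]
0.0095 0 side [345.4 173.4] wrist [315.1 213.4]
0.0095 0.025 side [346. 162.] wrist [314.9 228.9]
0.0095 0.05 side [346.7 150.1] wrist [314.6 249.1]
[[  38 -139 -235 -215 -219 -222 -202 -158 -112  -80  -31   -3    6    8
    23   20]
 [  29 -133 -221 -222 -219 -223  -67    5   25   25   28   27   32    9
    19   21]
 [  25 -121 -220 -221 -216 -212  -32   26   24   16   29   33   28   20
    20   15]
 [  15 -163 -220 -234 -224 -213  -23   28   20   27   30   25   29   25
    11   14]
 [  28 -210 -283 -265 -228 -222  -11   29   29   31   25   29   26   27
    22   11]
 [ -86 -189 -254 -199 -200 -202  -10   28   25   27   31   26   29   26
    30   20]
 [ -63  -89 -101  -93 -104 -122   -1   28   28   27   30   29   30   30
    28   30]
 [ -57  -67  -80  -84  -76  -81  -17    6   21   24   25   25   27   27
  
[... 1216 characters left out ...]
 331 333 331 332 336 332 323]
 [109  93  83  84  88  91 150 204 287 325 331 332 330 333 331 331]
 [ 95  96  90  96  96  94 119 153 181 286 335 336 334 333 333 329]
 [101  98  92  92 101  95 104 145 153 199 313 333 334 336 334 336]
 [ 96 100 101  97  97  96 110 108 122 149 238 325 331 332 328 334]
 [104 103 101 103  95 107 111 112 110 115 152 288 331 332 332 332]
 [ 97 101 112 171 262 287 380 283 134 108 113 210 328 336 334 335]
 [ 99 149 321 434 439 484 604 571 422 133 116 138 304 333 331 333]
 [177 396 491 378 196 370 598 595 583 347 117 116 257 335 333 337]
 [402 500 477 168  91 242 589 605 603 521 206 112 200 334 328 335]
 [501 506 454 109  88 286 598 603 602 579 405 114 160 325 333 331]]
```

Request:
{"name": "play_rows", "arguments": {"deltas": [{"x": 0, "y": -40, "z": 0, "ax": 0, "ay": 0, "az": 0, "gripper": 0}, {"x": 0, "y": -90, "z": 0, "ax": 0, "ay": 0, "az": 0, "gripper": 0}, {"x": 50, "y": -100, "z": 0, "ax": 0, "ay": 0, "az": 0, "gripper": 0}, {"x": 90, "y": -100, "z": 0, "ax": 0, "ay": 0, "az": 0, "gripper": 0}, {"x": 90, "y": -100, "z": 0, "ax": 0, "ay": 0, "az": 0, "gripper": 0}]}}

```text
t: 4.47
tool_pos: [0.67, -0.0359, 0.119]
orientation: [-180.0, 0.0, -2.0]
ft_force: [-0.4, 0.1, -0.3]
grip_width: 0.005
finger_force: 0.0
```

Run:
```python
from h import *
T=robot.get_state()["tool_pos"];s=robot.camera_params("side");w=robot.camera_params("wrist")
b=robot.capture("side");save("s3",b);c=robot.capture("wrist");save("w3",c)
print(T,proj(s,T),proj(s,T+[0,0,.03]))
u=proj(s,T).astype(int);a=cv2.imread("pics/side0.png").astype(int).sum(2);b=b.astype(int).sum(2)
print(u);print(b[u[1]-40:u[1]+16:2,u[0]-20:u[0]+22:2])
x,y=u[0]-50,u[1]-60
o=np.hstack([cv2.resize(cv2.imread("pics/s3.png")[y:y+100,x:x+100],(400,400)),cv2.resize(cv2.imread("pics/w3.png")[170:300,250:380],(400,400))])
o=np.clip((o/255.)**.45*255,0,255).astype(np.uint8);cv2.imwrite("pics/c4.png",o)
```

```text
[ 0.67001578 -0.03594462  0.1189587 ] [409.71099728 192.85486946] [411.97070762 178.53216664]
[409 192]
[[287 346 369 379 376 378 373 377 335 148 118 135 125 132 185 191 195 159
  101  79  92]
 [298 350 367 374 372 367 370 371 327 128  95  90  75  81 119 169 192 196
  131  81  73]
 [311 350 359 364 368 371 369 369 320 126  90  93  74  80  77 109 159 185
  119  79  82]
 [326 351 366 366 366 365 376 369 295 115  89  90  72  76  77  82 103 133
  101  73  84]
 [342 363 372 392 375 369 373 353 291 109  89  84  75  81  79  75  82  85
   80  82  95]
 [407 381 360 368 334 325 312 310 243 108  88  76  81  83  75  80  74  73
   71  86 147]
 [330 318 307 303 300 296 306 304 252 108  94  82  79  79  79  86  78  77
   76  85 137]
 [314 308 316 329 334 339 343 343 266 110  94  79  81  79  76  83  82  93
  100  83  86]
 [344 348 343 344 347 348 350 341 230 102  94  87  82  80  77  79 104 142
  112  81  85]
 [346 352 345 348 352 347 345 340 216  96  94  81  76  83  75  78 146 266
  192 142 177]
 [348 345 349 347 347 348 343 331 190  95  87  84  81  77  75  92 175 328
  327 311 327]
 [347 349 345 348
[... 796 characters left out ...]
6 348 346 344 351 345 343 348 344 347 347 348 349 345 348 344
  346 349 342]
 [346 347 345 347 343 349 345 344 346 345 346 345 344 346 348 343 347 347
  348 347 344]
 [351 343 346 345 346 350 346 346 348 347 343 345 345 348 343 347 346 345
  350 347 345]
 [349 345 349 346 344 348 345 342 348 349 344 345 347 347 342 351 346 349
  347 351 348]
 [345 345 346 348 345 343 345 347 345 346 348 346 342 349 347 342 345 345
  348 343 345]
 [346 346 347 351 342 347 344 349 348 345 343 343 348 347 347 344 350 347
  343 348 348]
 [348 346 344 350 344 345 348 343 344 343 343 345 348 346 346 346 345 343
  345 342 348]
 [347 346 344 344 343 348 349 345 346 349 349 344 343 345 348 343 349 346
  344 349 347]]
```

View pics/c4.png

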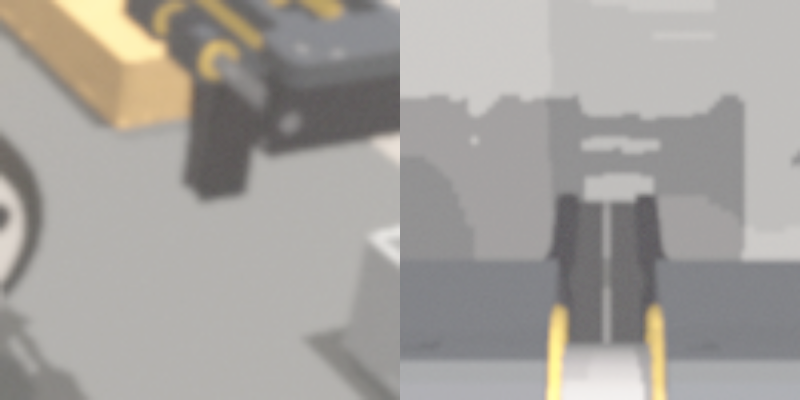

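Run:
```python
from h import *
T=robot.get_state()["tool_pos"];s=robot.camera_params("side");w=robot.camera_params("wrist");print(T)
print(tri([(s,(412.8,180.5)),(w,(317,233))]))
print(np.array(w["cam_to_world"])[:3,3]-T)
print(tri([(s,(395+8.8+0,180)),(w,(317+17,233))]))
```

```text
[ 0.66778789 -0.03530778  0.11907299]
(array([ 0.67367792, -0.03574922,  0.14349546]), [0.982464493300981, 0.9824644933009693])
[ 0.08340413 -0.00364974  0.19225289]
(array([ 0.66450674, -0.03888715,  0.14274298]), [11.352655386253675, 11.352655386253641])
```

Two cameras triangulate the real fingertip at z=0.1435 while the reported TCP is at 0.119, with 1 mm residual. So the real tips sit about 24 mm above the reported TCP, and they passed just over the tyre. I'll allow for that and push again lower.

Request:
{"name": "play_rows", "arguments": {"deltas": [{"x": -45, "y": 15, "z": 0, "ax": 0, "ay": 0, "az": 0, "gripper": 0}, {"x": -90, "y": 35, "z": 0, "ax": 0, "ay": 0, "az": 0, "gripper": 0}, {"x": -90, "y": 40, "z": -25, "ax": 0, "ay": 0, "az": 0, "gripper": 0}, {"x": -90, "y": 55, "z": -25, "ax": 0, "ay": 0, "az": 0, "gripper": 0}, {"x": -90, "y": 62, "z": -25, "ax": 0, "ay": 0, "az": 0, "gripper": 0}, {"x": -90, "y": 68, "z": -25, "ax": 0, "ay": 0, "az": 0, "gripper": 0}, {"x": -90, "y": 74, "z": -25, "ax": 0, "ay": 0, "az": 0, "gripper": 0}, {"x": -90, "y": 80, "z": -25, "ax": 0, "ay": 0, "az": 0, "gripper": 0}]}}

```text
t: 5.58
tool_pos: [0.5788, 0.0449, 0.095]
orientation: [180.0, -0.0, -2.0]
ft_force: [0.1, -0.8, 0.6]
grip_width: 0.003
finger_force: 0.0
```

Request:
{"name": "play_rows", "arguments": {"deltas": [{"x": 0, "y": 3, "z": 0, "ax": 0, "ay": 0, "az": 0, "gripper": 0}, {"x": 0, "y": 6, "z": 0, "ax": 0, "ay": 0, "az": 0, "gripper": 0}, {"x": 0, "y": 9, "z": 0, "ax": 0, "ay": 0, "az": 0, "gripper": 0}]}}

```text
t: 5.95
tool_pos: [0.5789, 0.0531, 0.095]
orientation: [180.0, -0.1, -2.0]
ft_force: [1.6, -4.0, -0.2]
grip_width: 0.008
finger_force: 2.1
```

Run:
```python
from h import *
st=robot.get_state();T=st["tool_pos"];w=robot.camera_params("wrist")
a=robot.capture("wrist");save("w4",a);print(T,st["ft_force"])
for z in(.085,.09,.1): print(proj(w,[.578,0,z]))
r=int(proj(w,[.578,0,.09])[1]); b=a.astype(int).sum(2)
for rr in(r-14,r-4,r+4): print(rr,b[rr,180:460:5])
```

```text
[0.57892183 0.05312637 0.09497856] [ 1.58804077 -4.01180352 -0.24243214]
[392.42731726 219.84595062]
[394.1234266  222.62821486]
[397.75365434 228.58316872]
208 [307 314 314 269 228 228 309 276 342 629 631 655 639 247 255 245 253 250
 256 257 259 242 235 218 731 588 642 638 632 627 622 614 610 603 572 667
 662 664 663 664 667 671 668 385 387 387 383 388 384 383 385 385 384 384
 382 382]
218 [563 557 558 378 231 235 459 217 764 762 765 718 523 221 226 223 240 238
 227 230 232 232 216 218 765 418 408 405 405 423 400 402 713 712 699 763
 762 762 762 762 762 762 762 405 389 387 385 389 392 389 386 387 385 384
 386 387]
226 [550 562 560 456 227 229 483 172 552 697 731 555 562 147 222 195 199 198
 150 145 128 153 223 216 508 408 420 419 424 423 425 427 470 522 741 641
 679 667 548 555 640 765 765 400 386 388 381 383 386 386 379 387 386 390
 386 382]
```

Request:
{"name": "play_rows", "arguments": {"deltas": [{"x": 0, "y": 3, "z": 0, "ax": 0, "ay": 0, "az": 0, "gripper": 0}, {"x": 0, "y": 6, "z": 0, "ax": 0, "ay": 0, "az": 0, "gripper": 0}, {"x": 0, "y": 9, "z": 0, "ax": 0, "ay": 0, "az": 0, "gripper": 0}, {"x": 0, "y": 12, "z": 0, "ax": 0, "ay": 0, "az": 0, "gripper": 0}]}}

```text
t: 6.5
tool_pos: [0.5791, 0.0654, 0.095]
orientation: [180.0, -0.1, -2.0]
ft_force: [3.3, -4.0, -0.1]
grip_width: 0.008
finger_force: 2.2
```

Request:
{"name": "play_rows", "arguments": {"deltas": [{"x": 0, "y": 2, "z": 0, "ax": 0, "ay": 0, "az": 0, "gripper": 0}, {"x": 0, "y": 4, "z": 0, "ax": 0, "ay": 0, "az": 0, "gripper": 0}, {"x": 0, "y": 6, "z": 0, "ax": 0, "ay": 0, "az": 0, "gripper": 0}]}}

```text
t: 6.88
tool_pos: [0.5792, 0.0714, 0.0951]
orientation: [180.0, -0.1, -2.0]
ft_force: [3.4, -4.4, -0.6]
grip_width: 0.007
finger_force: 2.1
```

Run:
```python
from h import *
st=robot.get_state();T=st["tool_pos"];w=robot.camera_params("wrist")
a=robot.capture("wrist");save("w5",a);print(T,st["ft_force"])
r=216; b=a.astype(int).sum(2)
for rr in(208,218): print(rr,b[rr,200:460:5])
for u in (334,352,400): print(u,atz(w,(u,214),.095))
```

```text
[0.57916367 0.07137687 0.09509251] [ 3.39029032 -4.43921228 -0.61841098]
208 [253 255 341 351 354 342 229 227 422 246 252 246 257 251 248 261 250 244
 235 222 733 582 648 642 642 638 629 625 619 613 597 688 690 691 479 466
 716 690 690 694 694 694 696 697 438 382 384 384 384 384 386 383]
218 [661 660 470 482 478 466 223 225 304 219 221 231 239 242 229 227 233 226
 216 214 765 447 402 404 408 408 405 403 678 713 698 763 763 763 566 418
 379 763 763 763 763 725 523 524 746 383 385 384 382 383 386 384]
334 [0.58777077 0.05902248 0.095     ]
352 [0.58735762 0.04725959 0.095     ]
400 [0.5862558  0.01588964 0.095     ]
```

Request:
{"name": "play_rows", "arguments": {"deltas": [{"x": 0, "y": 1.5, "z": 0, "ax": 0, "ay": 0, "az": 0, "gripper": 0}, {"x": 0, "y": 3, "z": 0, "ax": 0, "ay": 0, "az": 0, "gripper": 0}, {"x": 0, "y": 4.5, "z": 0, "ax": 0, "ay": 0, "az": 0, "gripper": 0}, {"x": 0, "y": 6, "z": 0, "ax": 0, "ay": 0, "az": 0, "gripper": 0}]}}

```text
t: 7.42
tool_pos: [0.5791, 0.0774, 0.0951]
orientation: [180.0, -0.1, -2.0]
ft_force: [3.2, -4.4, -0.3]
grip_width: 0.008
finger_force: 2.1
```

Request:
{"name": "play_rows", "arguments": {"deltas": [{"x": 0, "y": 1, "z": 0, "ax": 0, "ay": 0, "az": 0, "gripper": 0}, {"x": 0, "y": 2, "z": 0, "ax": 0, "ay": 0, "az": 0, "gripper": 0}, {"x": 0, "y": 3, "z": 0, "ax": 0, "ay": 0, "az": 0, "gripper": 0}]}}

```text
t: 7.8
tool_pos: [0.5791, 0.0782, 0.0951]
orientation: [179.8, -0.1, -2.0]
ft_force: [1.6, -14.1, 0.6]
grip_width: 0.0
finger_force: 6.7
```

Request:
{"name": "play_rows", "arguments": {"deltas": [{"x": 0, "y": -6, "z": 0, "ax": 0, "ay": 0, "az": 0, "gripper": 0}, {"x": 0, "y": -40, "z": 0, "ax": 0, "ay": 0, "az": 0, "gripper": 0}, {"x": -10, "y": -50, "z": 20, "ax": 0, "ay": 0, "az": 0, "gripper": 0}, {"x": -20, "y": -50, "z": 50, "ax": 0, "ay": 0, "az": 0, "gripper": 0}, {"x": -20, "y": -50, "z": 50, "ax": 0, "ay": 0, "az": 0, "gripper": 0}, {"x": -20, "y": -50, "z": 50, "ax": 0, "ay": 0, "az": 0, "gripper": 0}]}}

```text
t: 8.55
tool_pos: [0.558, 0.0312, 0.1441]
orientation: [-180.0, 0.1, -2.0]
ft_force: [0.2, 0.3, -0.3]
grip_width: 0.009
finger_force: 0.0
```

Run:
```python
from h import *
st=robot.get_state();T=st["tool_pos"];w=robot.camera_params("wrist")
a=robot.capture("wrist");save("w6",a);print(T,st["ft_force"],proj(w,[.578,.03,.097]))
u=proj(w,[.578,.03,.097]).astype(int)
x,y=max(0,u[0]-90),max(0,u[1]-65)
print(x,y)
o=cv2.resize(cv2.imread("pics/w6.png")[y:y+120,x:x+160],(800,600),interpolation=cv2.INTER_CUBIC);cv2.imwrite("pics/c6.png",o)
import pickle;pickle.dump(w,open("w6.pkl","wb"))
```

```text
[0.55801284 0.03120712 0.1440858 ] [ 0.15357952  0.34056901 -0.29976478] [316.50931059 179.39451565]
226 114
```

View pics/c6.png

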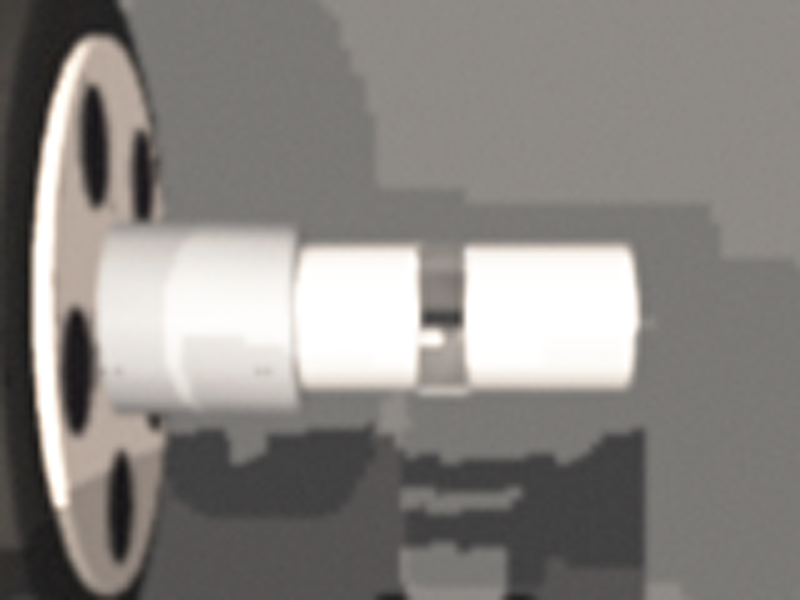

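The crop shows the hub end at x≈298, clear of the cross-hole band at x 420–465 (centre 442), and the axle end at 637. The axle silhouette spans rows 243–390 and is parallel to the tool's axes. In full pixels the hole is at (314.4,177).

Run:
```python
from h import *;import pickle
w=pickle.load(open("w6.pkl","rb"))
print("axis at hole",atz(w,(226+442/5,114+316.5/5),.085),"mouth y",atz(w,(226+442/5,114+316.5/5),.097))
print("end",atz(w,(226+634/5,114+316.5/5),.085),"hub end",atz(w,(226+298/5,114+318/5),.085))
t=robot.camera_params("top")
# tip of gripper front from w6 tilt check
print(np.array(w["cam_to_world"]).round(4))
st=robot.get_state();print(st["tool_pos"],st["qpos"])
```

```text
axis at hole [0.5766668  0.03180111 0.085     ] mouth y [0.57975086 0.03159319 0.097     ]
end [5.75586097e-01 2.23716089e-04 8.50000000e-02] hub end [0.57722332 0.0555049  0.085     ]
[[-3.440e-02  9.513e-01  3.065e-01  6.413e-01]
 [-9.994e-01 -3.250e-02 -1.130e-02  2.740e-02]
 [-8.000e-04 -3.067e-01  9.518e-01  3.364e-01]
 [ 0.000e+00  0.000e+00  0.000e+00  1.000e+00]]
[0.55772548 0.03116459 0.14357249] [-4.91428345e+00  5.99113922e+00  1.00365297e+02  3.65004927e-02
  7.37562455e+01  8.70749301e+01]
```

Request:
{"name": "play_rows", "arguments": {"deltas": [{"x": 0, "y": -30, "z": 20, "ax": 0, "ay": 0, "az": 0.05, "gripper": 1}, {"x": -13, "y": -90, "z": 30, "ax": 0, "ay": 0, "az": 0.15, "gripper": 1}, {"x": -13, "y": -150, "z": 30, "ax": 0, "ay": 0, "az": 0.27, "gripper": 1}, {"x": -13, "y": -200, "z": 30, "ax": 0, "ay": 0, "az": 0.27, "gripper": 1}, {"x": -13, "y": -241, "z": 30, "ax": 0, "ay": 0, "az": 0.27, "gripper": 1}, {"x": -13, "y": -241, "z": 30, "ax": 0, "ay": 0, "az": 0.27, "gripper": 1}, {"x": -13, "y": -241, "z": 30, "ax": 0, "ay": 0, "az": 0.27, "gripper": 1}, {"x": -13, "y": -241, "z": 30, "ax": 0, "ay": 0, "az": 0.27, "gripper": 1}]}}

```text
t: 9.6
tool_pos: [0.5454, -0.2089, 0.1742]
orientation: [-179.9, 0.0, 13.5]
ft_force: [0.2, -0.1, -0.2]
grip_width: 0.833
finger_force: 0.0
```

Run:
```python
from h import *;import pickle
w=robot.camera_params("wrist");st=robot.get_state()
a=robot.capture("wrist");save("w7",a);pickle.dump(w,open("w7.pkl","wb"))
print(st["t"],st["tool_pos"],st["orientation"],proj(w,[.565,-.2115,.085]),proj(w,[.4995,-.227,.055]))
```

```text
9.6 [ 0.54541804 -0.2089046   0.17423222] [-1.79937505e+02  3.45964938e-02  1.35402861e+01] [324.25113855 169.13305776] [322.90867109 224.35371964]
```

Request:
{"name": "play_rows", "arguments": {"deltas": [{"x": 30, "y": -20, "z": 0, "ax": 0, "ay": 0, "az": 0, "gripper": 1}, {"x": 30, "y": -40, "z": 0, "ax": 0, "ay": 0, "az": 0, "gripper": 1}, {"x": 30, "y": -40, "z": 0, "ax": 0, "ay": 0, "az": 0, "gripper": 1}, {"x": 30, "y": -40, "z": 0, "ax": 0, "ay": 0, "az": 0, "gripper": 1}]}}

```text
t: 10.15
tool_pos: [0.5749, -0.2498, 0.1747]
orientation: [-180.0, 0.0, 13.4]
ft_force: [0.3, -0.4, -0.3]
grip_width: 0.995
finger_force: 0.0
```

Run:
```python
from h import *;import pickle
w=robot.camera_params("wrist");st=robot.get_state()
a=robot.capture("wrist");save("w8",a);pickle.dump(w,open("w8.pkl","wb"))
w7=pickle.load(open("w7.pkl","rb"))
print(st["tool_pos"],st["orientation"])
o=[]
for n,p in(("w7",w7),("w8",w)):
    u=proj(p,[.565,-.2115,.085]).astype(int);x=min(max(0,u[0]-50),540);y=min(max(0,u[1]-60),275)
    print(n,u,"origin",x,y);o.append(cv2.resize(cv2.imread(f"pics/{n}.png")[y:y+125,x:x+100],(400,500),interpolation=cv2.INTER_CUBIC))
cv2.imwrite("pics/c7.png",np.hstack(o))
```

```text
[ 0.57489994 -0.24976419  0.17470236] [-1.79954822e+02  2.11433045e-02  1.34459644e+01]
w7 [324 169] origin 274 109
w8 [274 189] origin 224 129
```

View pics/c7.png

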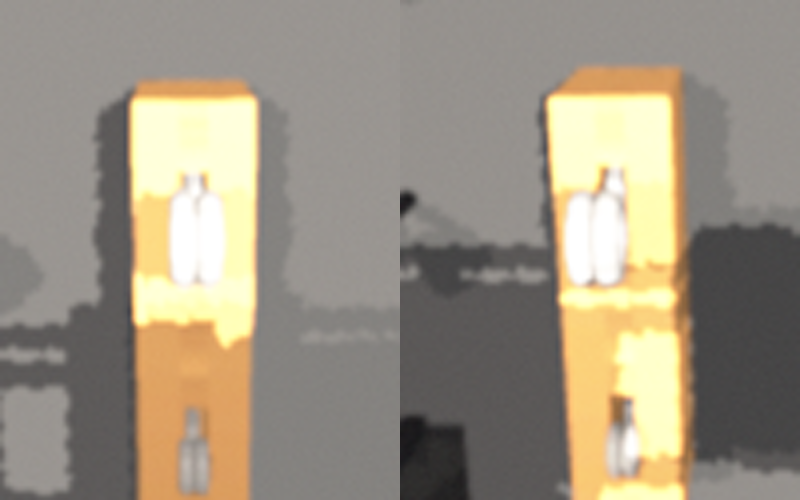

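In the last crop, the coil centre is at (323,168.5) in w7 and (273,188.5) in w8, with the small clip behind it near (193,460) of the crop. That was the tenth picture, so from here I work numerically.

Run:
```python
from h import *;import pickle
w7,w8=[pickle.load(open(f"w{i}.pkl","rb")) for i in(7,8)]
s=robot.camera_params("side");t=robot.camera_params("top")
c,r=tri([(w7,(323,168.5)),(w8,(273,188.5))]);print("coil wrist",c,r)
c2,r=tri([(w7,(323,168.5)),(w8,(273,188.5)),(s,(408,286)),(t,(420.6,195.6))]);print("all",c2,r)
# block edges from w7: left edge (132,100)-(136,500), right (256,100)-(250,500)
P=[atz(w7,(274+x/4,109+y/4),.05) for x,y in((132,98),(256,98),(137,500),(250,500))];print(np.round(P,4))
d=(P[0]+P[1]-P[2]-P[3])[:2];print("yaw",np.degrees(np.arctan2(d[1],d[0])))
yaw=np.radians(13.2);e=np.array([np.cos(yaw),np.sin(yaw),0])
for z in(.082,.065,.055,.05):
    print(z,[((proj(s,[c2[0],c2[1],z]+e*k)-[340,260])*4).round().tolist() for k in(-.012,-.009,-.003,.003,.009,.012)])
im=cv2.imread("pics/side0.png");print(im[292:314,388:418,0])
```

```text
coil wrist [ 0.56519893 -0.21028956  0.08460982] [0.025869581482892475, 0.025869581483059127]
all [ 0.56580367 -0.2107204   0.08823661] [0.7301503010756626, 0.5367129444807979, 1.5342361058118648, 2.0954845280210495]
[[ 0.5884 -0.1888  0.05  ]
 [ 0.5957 -0.2187  0.05  ]
 [ 0.4826 -0.2147  0.05  ]
 [ 0.4898 -0.2449  0.05  ]]
yaw 13.8159985913
0.082 [[241.0, 131.0], [247.0, 127.0], [260.0, 121.0], [272.0, 114.0], [284.0, 107.0], [290.0, 104.0]]
0.065 [[236.0, 164.0], [242.0, 160.0], [254.0, 153.0], [266.0, 147.0], [277.0, 140.0], [283.0, 137.0]]
0.055 [[232.0, 182.0], [238.0, 179.0], [250.0, 172.0], [262.0, 165.0], [274.0, 159.0], [280.0, 155.0]]
0.05 [[231.0, 192.0], [237.0, 188.0], [249.0, 181.0], [261.0, 175.0], [272.0, 168.0], [278.0, 165.0]]
[[ 96  95  96  96  96  96  97  96  94  94  94 105 114 114 124 146 162 156
  149 150 160 169 179 176 155 127 106  98  97  96]
 [ 97  97  96  97  97  96  96  96  95  96  96 102 108 111 120 136 150 153
  168 191 205 208 199 178 151 128 112 102  97  96]
 [ 97  97  97  97  97  95  96  97  95  95  97 103 111 112 117 134 149 168
  194 216 223 213 192
[... 1705 characters left out ...]
126 118 115 117 122 124
  128 127 127 124 126 129 136 137 133 117 103  87]
 [152 151 148 145 136 130 132 129 120 115 118 125 128 124 122 123 126 127
  127 126 124 127 124 125 122 117 104  91  83  78]
 [149 147 146 143 138 138 137 135 133 125 124 126 127 126 125 126 126 126
  126 126 125 124 120 111 104  93  84  77  76  76]
 [147 147 145 142 141 141 139 138 137 133 130 129 127 125 126 126 126 125
  126 123 119 114 106  93  85  80  77  76  75  75]
 [145 144 144 142 142 143 145 144 143 140 138 133 129 127 125 125 127 124
  122 116 107  97  88  80  78  74  76  76  76  73]
 [140 142 145 146 145 146 147 150 149 146 144 138 130 129 125 125 123 119
  110 100  88  82  77  74  75  74  73  75  75  73]]
```

Request:
{"name": "play_rows", "arguments": {"deltas": [{"x": -10, "y": 20, "z": -20, "ax": 0, "ay": 0, "az": 0.005, "gripper": 0.45}, {"x": -10, "y": 39.5, "z": -45, "ax": 0, "ay": 0, "az": 0.005, "gripper": 0.45}, {"x": -10, "y": 39.5, "z": -60, "ax": 0, "ay": 0, "az": 0.005, "gripper": 0.45}, {"x": -10, "y": 39.5, "z": -60, "ax": 0, "ay": 0, "az": 0.005, "gripper": 0.45}]}}

```text
t: 10.7
tool_pos: [0.5646, -0.2106, 0.1138]
orientation: [-179.9, 0.1, 13.8]
ft_force: [0.4, -0.6, 0.3]
grip_width: 0.632
finger_force: 0.0
```

Run:
```python
from h import *
st=robot.get_state();print(st["tool_pos"],st["grip_width"],st["ft_force"],st["orientation"])
t=robot.camera_params("top");s=robot.camera_params("side")
print("black clip",tri([(s,(364,268)),(t,(388,211))]))
```

```text
[ 0.56461132 -0.21060388  0.11375444] 0.6321332721389429 [ 0.42778847 -0.63517764  0.28116964] [-1.79931267e+02  1.01316161e-01  1.37662371e+01]
black clip (array([ 0.53055409, -0.14289801,  0.07532735]), [0.3584284021887236, 0.35842840218867306])
```

Request:
{"name": "play_rows", "arguments": {"deltas": [{"x": 0, "y": 0, "z": -15, "ax": 0, "ay": 0, "az": 0, "gripper": 0.45}, {"x": 0, "y": 0, "z": -35, "ax": 0, "ay": 0, "az": 0, "gripper": 0.45}, {"x": 0, "y": 0, "z": -55, "ax": 0, "ay": 0, "az": 0, "gripper": 0.45}, {"x": 0, "y": 0, "z": -65, "ax": 0, "ay": 0, "az": 0, "gripper": 0.45}, {"x": 0, "y": 0, "z": -65, "ax": 0, "ay": 0, "az": 0, "gripper": 0.45}]}}

```text
t: 11.32
tool_pos: [0.5645, -0.2105, 0.0483]
orientation: [-179.9, 0.1, 13.7]
ft_force: [0.0, -0.4, 0.2]
grip_width: 0.454
finger_force: 0.0
```

Request:
{"name": "play_rows", "arguments": {"deltas": [{"x": 0, "y": 0, "z": -4, "ax": 0, "ay": 0, "az": 0, "gripper": 0.45}, {"x": 0, "y": 0, "z": -8, "ax": 0, "ay": 0, "az": 0, "gripper": 0.45}, {"x": 0, "y": 0, "z": -8, "ax": 0, "ay": 0, "az": 0, "gripper": 0.3}, {"x": 0, "y": 0, "z": -8, "ax": 0, "ay": 0, "az": 0, "gripper": 0.2}, {"x": 0, "y": 0, "z": -8, "ax": 0, "ay": 0, "az": 0, "gripper": 0.1}, {"x": 0, "y": 0, "z": -8, "ax": 0, "ay": 0, "az": 0, "gripper": 0.0}, {"x": 0, "y": 0, "z": -8, "ax": 0, "ay": 0, "az": 0, "gripper": 0.0}, {"x": 0, "y": 0, "z": -8, "ax": 0, "ay": 0, "az": 0, "gripper": 0.0}]}}

```text
t: 12.32
tool_pos: [0.5655, -0.2107, 0.042]
orientation: [-180.0, -0.0, 13.7]
ft_force: [0.8, 1.3, 2.2]
grip_width: 0.134
finger_force: 30.0
```

Request:
{"name": "play_rows", "arguments": {"deltas": [{"x": 0, "y": 0, "z": 12, "ax": 0, "ay": 0, "az": 0, "gripper": 0}, {"x": 0, "y": 0, "z": 30, "ax": 0, "ay": 0, "az": 0, "gripper": 0}, {"x": 0, "y": 0, "z": 60, "ax": 0, "ay": 0, "az": 0, "gripper": 0}, {"x": 0, "y": 0, "z": 100, "ax": 0, "ay": 0, "az": 0, "gripper": 0}, {"x": 10, "y": 40, "z": 115, "ax": 0, "ay": 0, "az": -0.1, "gripper": 0}, {"x": 20, "y": 80, "z": 115, "ax": 0, "ay": 0, "az": -0.2, "gripper": 0}, {"x": 20, "y": 120, "z": 110, "ax": 0, "ay": 0, "az": -0.274, "gripper": 0}, {"x": 20, "y": 150, "z": 108, "ax": 0, "ay": 0, "az": -0.274, "gripper": 0}, {"x": 20, "y": 150, "z": 108, "ax": 0, "ay": 0, "az": -0.274, "gripper": 0}, {"x": 20, "y": 150, "z": 108, "ax": 0, "ay": 0, "az": -0.274, "gripper": 0}]}}

```text
t: 13.58
tool_pos: [0.586, -0.0615, 0.151]
orientation: [179.9, -0.1, -1.9]
ft_force: [0.2, 0.5, -0.7]
grip_width: 0.138
finger_force: 30.0
```

Run:
```python
from h import *
st=robot.get_state();T=st["tool_pos"];s=robot.camera_params("side");w=robot.camera_params("wrist")
a=robot.capture("side");save("s9",a);b=robot.capture("wrist");save("w9",b)
print(T,st["grip_width"],st["finger_force"],st["ft_force"],st["orientation"])
C=T+[0,0,.042];e=np.array([np.cos(np.radians(-2)),np.sin(np.radians(-2)),0])
for k,z in((0,0),(-.009,-.03),(-.009,-.074),(.0095,-.06),(.009,-.074)): print(k,z,proj(s,C+e*k+[0,0,z]).round(1),proj(w,C+e*k+[0,0,z]).round(1))
def asc(im,u,hw,hh,st=1):
    g=im.astype(int).sum(2)//77
    u=np.array(u).astype(int);print("origin",u-[hw,hh])
    for r in range(u[1]-hh,u[1]+hh,st): print(r,"".join("0123456789"[min(9,v)] for v in g[r,u[0]-hw:u[0]+hw]))
asc(a,proj(s,C+[0,0,-.045]),30,32)
u=proj(w,C+[0,0,-.07]);asc(b,u,28,26)
```

```text
[ 0.58597618 -0.06152125  0.15101435] 0.13788550443776681 29.999043345451355 [ 0.15903666  0.45365235 -0.71144955] [ 1.79948473e+02 -9.12228188e-02 -1.94607392e+00]
0 0 [378.2 171.7] [315.4 258. ]
-0.009 -0.03 [371.5 188.6] [315.5 247.4]
-0.009 -0.074 [369.4 210.7] [315.7 221.1]
0.0095 -0.06 [380.2 201.9] [315.6 204.3]
0.009 -0.074 [379.1 208.8] [315.7 198.8]
origin [345 163]
163 221111111111233444444443211111111111111111111111111111111111
164 443211111111123444444443211111111011111111111111111111111111
165 665432111111123344444443211111111111111111111111111111111111
166 777654321111112334444443111111111111111111111111111111111111
167 777776532111111234444432111122211111111111111111111111222223
168 878777654211111233444432111233211111111111111111222223333334
169 888877775421111123444432111344311111111111111223333334444444
170 888887777532111123444432112344311111101111112334444444444444
171 888878877642111123344432112454311111111111112344444444444444
172 888887777754211112344432123444211111111111112344444444444444
173 888777777765311112344432123443211111111111113344444444444444
174 88
[... 5927 characters left out ...]
66666655554322222222233333333
226 33333333333333333333333445666666665554322222222233333333
227 33333333333333333333333445666666665554322222222223333333
228 33333333333333333333333445666666665554322222222223333333
229 33333333333333333333333455666666665554332222222333333333
230 33333333333333333333334555666666665555433333333333333333
231 33333333333333333333335555666666665555433333333333333333
232 33333322223333333333345555666666665555543333333333322233
233 33332211112333333333335555666666665555543333333332211112
234 33321111111233333333335555666666665555543333333332111111
235 33321111111222222222345555566666655555543222222221111111
236 33321111111111111112344555555555555455543211111111110111
```

The side view confirms the clip is held upright, with its straight leg on the −x side and the tip at (370,212) against a predicted (369.4,210.7). Next I move over the hole and feel down.

Request:
{"name": "play_rows", "arguments": {"deltas": [{"x": 0, "y": 45, "z": 0, "ax": 0, "ay": 0, "az": 0, "gripper": 0}, {"x": 0, "y": 80, "z": 0, "ax": 0, "ay": 0, "az": 0, "gripper": 0}, {"x": 0, "y": 93, "z": 0, "ax": 0, "ay": 0, "az": 0, "gripper": 0}, {"x": 0, "y": 93, "z": -6, "ax": 0, "ay": 0, "az": 0, "gripper": 0}, {"x": 0, "y": 93, "z": -12, "ax": 0, "ay": 0, "az": 0, "gripper": 0}, {"x": 0, "y": 93, "z": -15, "ax": 0, "ay": 0, "az": 0, "gripper": 0}, {"x": 0, "y": 93, "z": -15, "ax": 0, "ay": 0, "az": 0, "gripper": 0}]}}

```text
t: 14.55
tool_pos: [0.5851, 0.0314, 0.1342]
orientation: [180.0, 0.1, -2.0]
ft_force: [0.0, 1.3, -0.4]
grip_width: 0.135
finger_force: 30.0
```

```bash
cat >> h.py <<'E'
def asc(im,u,hw,hh,st=1):
    g=im.astype(int).sum(2)//77
    u=np.array(u).astype(int);print("origin",u-[hw,hh])
    for r in range(max(0,u[1]-hh),u[1]+hh,st): print(r,"".join("0123456789"[min(9,v)] for v in g[r,u[0]-hw:u[0]+hw]))
E
python3 - <<'E'
from h import *
st=robot.get_state();T=st["tool_pos"];s=robot.camera_params("side");w=robot.camera_params("wrist")
a=robot.capture("side");save("s10",a);b=robot.capture("wrist");save("w10",b)
print(T,st["grip_width"],st["ft_force"],st["orientation"])
H=[.577,.0316,.097];print(proj(s,H),proj(w,H),proj(s,T+[-.009,0,-.032]))
asc(a,proj(s,H),26,22);asc(b,proj(w,H),45,22)
E
```

```text
[0.58512099 0.03139033 0.13420714] 0.1347932593126892 [ 0.01089934  1.32162967 -0.42675112] [ 1.79997889e+02  5.92203033e-02 -2.01806475e+00]
[346.58463823 193.29817652] [315.84605253 217.42656808] [346.33244358 191.11398639]
origin [320 171]
171 1123556666665421111113567765555555532111123344444444
172 1235566666665421111123577765555555543211112344444444
173 2356666666665421111134677765555545544211112344444444
174 3456666666666532122345677765554444554321112344444444
175 4566666666666554334556777765543234555321112344444444
176 5666666666666665555666777765432123455421112344444444
177 6666666666666666665566777765432123455431112334444444
178 6655556666666665555556777765431123455432112334444444
179 5543344566666554443446777665431124556532112334444444
180 4322123566665443333334667655432234566542112344444444
181 3211112456654433333334566655432345566642112344444444
182 2111112356554333333334566655544445667531112344444444
183 1111112355543333333334566655565555677531112344444444
184 1111112455433333333334566655666556677531123344444444
185 2111124565433333333333466655666556776421123444444444
18
[... 5147 characters left out ...]
55543223333333333333333222222223455
232 333333333333333333222222222222333333222223566676666555555543323333332222333333333222223455
233 323333233332332222222211111222333333333333566676666555555543333333221111223333333333333455
234 222222222222222222222111111122333333333333566666666555555443333333211111123333333333333555
235 222222222222222222222111111112222222233344556666665555555432222222111111113333333333334555
236 222222222222222222221111111111111111234444555555555555555421111111111111113333333333334555
237 222222222222222222221111111111111111244555555555555555555421111111111111112333333333334555
238 222222222222222222221111111111111112345555555554555555555421111111111111112333333333333555
```

Request:
{"name": "play_rows", "arguments": {"deltas": [{"x": 0.5, "y": 1, "z": 0, "ax": 0, "ay": 0, "az": 0, "gripper": 0}, {"x": 0.5, "y": 1, "z": -2, "ax": 0, "ay": 0, "az": 0, "gripper": 0}, {"x": 0.5, "y": 1, "z": -3, "ax": 0, "ay": 0, "az": 0, "gripper": 0}, {"x": 0.5, "y": 1, "z": -4, "ax": 0, "ay": 0, "az": 0, "gripper": 0}, {"x": 0.5, "y": 1, "z": -5, "ax": 0, "ay": 0, "az": 0, "gripper": 0}, {"x": 0.5, "y": 1, "z": -6, "ax": 0, "ay": 0, "az": 0, "gripper": 0}]}}

```text
t: 15.4
tool_pos: [0.5859, 0.0332, 0.1288]
orientation: [-180.0, 0.0, -2.0]
ft_force: [-0.8, 0.1, -0.4]
grip_width: 0.138
finger_force: 30.0
```

Request:
{"name": "play_rows", "arguments": {"deltas": [{"x": 0, "y": 0, "z": -1, "ax": 0, "ay": 0, "az": 0, "gripper": 0}, {"x": 0, "y": 0, "z": -2, "ax": 0, "ay": 0, "az": 0, "gripper": 0}, {"x": 0, "y": 0, "z": -3, "ax": 0, "ay": 0, "az": 0, "gripper": 0}, {"x": 0, "y": 0, "z": -4, "ax": 0, "ay": 0, "az": 0, "gripper": 0}]}}

```text
t: 15.9
tool_pos: [0.586, 0.0331, 0.1248]
orientation: [-180.0, -0.0, -2.0]
ft_force: [-0.1, -0.2, 0.2]
grip_width: 0.134
finger_force: 30.0
```

Request:
{"name": "play_rows", "arguments": {"deltas": [{"x": 0, "y": 0, "z": -1, "ax": 0, "ay": 0, "az": 0, "gripper": 0}, {"x": 0, "y": 0, "z": -2, "ax": 0, "ay": 0, "az": 0, "gripper": 0}, {"x": 0, "y": 0, "z": -3, "ax": 0, "ay": 0, "az": 0, "gripper": 0}, {"x": 0, "y": 0, "z": -4, "ax": 0, "ay": 0, "az": 0, "gripper": 0}]}}

```text
t: 16.4
tool_pos: [0.586, 0.0331, 0.1208]
orientation: [-180.0, 0.0, -2.0]
ft_force: [-0.8, -0.2, -1.4]
grip_width: 0.137
finger_force: 30.0
```

Run:
```python
from h import *
st=robot.get_state();T=st["tool_pos"];w=robot.camera_params("wrist")
b=robot.capture("wrist");save("w11",b);print(T,st["ft_force"],st["ft_torque"])
asc(b,proj(w,[.577,.0316,.097]),40,20)
```

```text
[0.58595173 0.03310785 0.12078392] [-0.75622664 -0.16935532 -1.44711218] [0.07333589 0.03343745 0.02650085]
origin [278 205]
205 77777777766777777777777777777777766799999975567777777777777777777777777777777775
206 88878877767888888888888888888888887889999976688888888888888888888888888888888886
207 88888888768999999999999999999999998889999976699999999999999999999999999999999997
208 88888888779999999999999999999999998899999975689999999999999999999999999999999998
209 88888888779999999999999999999999987789999975689999999999999999999999999999999999
210 88888888789999999999998777777777776789999975689999999998999999999999999999999999
211 88888888789999999999876666666666666678999975588777777777899999999999999999999999
212 99999998789999999999766666666666666567788865566666666666899999999999999999999999
213 99999998889999999999866666666666665555666655556666666666899999999999999999999999
214 99999998899999999987766666666666665555555555556666666666899999999999999999999999
215 99999999899999999976666666666666665556655555556666666666799999999999999999999999
216 999999998999999999777777777777777765
[... 1724 characters left out ...]
11101133333333333332
237 44444444443211111111111111112345555555555555555543211111111111111123333333333333
238 44444444443211111111111111113455555555445555555554211111111111111123333333333333
239 44444444433211111111111111124555555555545555565554211111111111111123333333333333
240 33333333332211111111111111124555555555555555555554311111111111111113333333333333
241 22232333222111111111111111124555555555555555555555321111111111111113333333333333
242 22222222222111111111111111124555555555555555555555321111111111111112333333333333
243 22222222222111111111111111124556666655555556666555321111111111111112333333333333
244 22222222222111111111111111134566666665555566666655321111111111111112333333333333
```

Request:
{"name": "play_rows", "arguments": {"deltas": [{"x": 0, "y": 0, "z": -1.5, "ax": 0, "ay": 0, "az": 0, "gripper": 0}, {"x": 0, "y": 0, "z": -3, "ax": 0, "ay": 0, "az": 0, "gripper": 0}, {"x": 0, "y": 0, "z": -4.5, "ax": 0, "ay": 0, "az": 0, "gripper": 0}, {"x": 0, "y": 0, "z": -6, "ax": 0, "ay": 0, "az": 0, "gripper": 0}, {"x": 0, "y": 0, "z": -7, "ax": 0, "ay": 0, "az": 0, "gripper": 0}]}}

```text
t: 17.08
tool_pos: [0.587, 0.033, 0.1146]
orientation: [180.0, -0.1, -2.0]
ft_force: [3.5, -0.8, 4.4]
grip_width: 0.134
finger_force: 30.0
```

Request:
{"name": "play_rows", "arguments": {"deltas": [{"x": 0, "y": 0, "z": -1, "ax": 0, "ay": 0, "az": 0, "gripper": 0}, {"x": 0, "y": 0, "z": -2, "ax": 0, "ay": 0, "az": 0, "gripper": 0}, {"x": 0, "y": 0, "z": -3, "ax": 0, "ay": 0, "az": 0, "gripper": 0}, {"x": 0, "y": 0, "z": -4, "ax": 0, "ay": 0, "az": 0, "gripper": 0}]}}

```text
t: 17.58
tool_pos: [0.5875, 0.033, 0.1111]
orientation: [180.0, -0.2, -2.0]
ft_force: [5.1, -0.3, 5.4]
grip_width: 0.14
finger_force: 30.0
```

Request:
{"name": "play_rows", "arguments": {"deltas": [{"x": 0.5, "y": 0, "z": -1.5, "ax": 0, "ay": 0, "az": 0, "gripper": 0}, {"x": 1, "y": 0, "z": -3, "ax": 0, "ay": 0, "az": 0, "gripper": 0}, {"x": 1, "y": 0, "z": -4.5, "ax": 0, "ay": 0, "az": 0, "gripper": 0}, {"x": 1, "y": 0, "z": -6, "ax": 0, "ay": 0, "az": 0, "gripper": 0}]}}

```text
t: 18.08
tool_pos: [0.5881, 0.0329, 0.1056]
orientation: [180.0, -0.1, -2.0]
ft_force: [1.2, 0.6, 10.6]
grip_width: 0.134
finger_force: 30.0
```

Request:
{"name": "play_rows", "arguments": {"deltas": [{"x": 0, "y": 0, "z": -1, "ax": 0, "ay": 0, "az": 0, "gripper": 0}, {"x": 0, "y": 0, "z": -2, "ax": 0, "ay": 0, "az": 0, "gripper": 0}, {"x": 0, "y": 0, "z": -3, "ax": 0, "ay": 0, "az": 0, "gripper": 0}, {"x": 0, "y": 0, "z": -4, "ax": 0, "ay": 0, "az": 0, "gripper": 0}]}}

```text
t: 18.58
tool_pos: [0.5878, 0.033, 0.1005]
orientation: [180.0, -0.1, -2.0]
ft_force: [5.4, -1.5, 5.5]
grip_width: 0.131
finger_force: 30.0
```

Request:
{"name": "play_rows", "arguments": {"deltas": [{"x": 0, "y": 0, "z": -1.5, "ax": 0, "ay": 0, "az": 0, "gripper": 0}, {"x": 0, "y": 0, "z": -3, "ax": 0, "ay": 0, "az": 0, "gripper": 0}, {"x": 0, "y": 0, "z": -4.5, "ax": 0, "ay": 0, "az": 0, "gripper": 0}, {"x": 0, "y": 0, "z": -6, "ax": 0, "ay": 0, "az": 0, "gripper": 0}]}}

```text
t: 19.08
tool_pos: [0.5868, 0.0332, 0.0929]
orientation: [-180.0, 0.0, -2.0]
ft_force: [4.8, -0.8, 0.2]
grip_width: 0.135
finger_force: 30.0
```

Request:
{"name": "play_rows", "arguments": {"deltas": [{"x": 0, "y": 0, "z": -1, "ax": 0, "ay": 0, "az": 0, "gripper": 0}, {"x": 0, "y": 0, "z": -2, "ax": 0, "ay": 0, "az": 0, "gripper": 0}, {"x": 0, "y": 0, "z": -3, "ax": 0, "ay": 0, "az": 0, "gripper": 0}, {"x": 0, "y": 0, "z": -3, "ax": 0, "ay": 0, "az": 0, "gripper": 0}]}}

```text
t: 19.58
tool_pos: [0.5863, 0.0332, 0.0901]
orientation: [-180.0, 0.1, -2.0]
ft_force: [3.7, 0.0, -2.0]
grip_width: 0.136
finger_force: 30.0
```

Request:
{"name": "play_rows", "arguments": {"deltas": [{"x": 0, "y": 0, "z": -1, "ax": 0, "ay": 0, "az": 0, "gripper": 0}, {"x": 0, "y": 0, "z": -2, "ax": 0, "ay": 0, "az": 0, "gripper": 0}, {"x": 0, "y": 0, "z": -3, "ax": 0, "ay": 0, "az": 0, "gripper": 0}, {"x": 0, "y": 0, "z": -3, "ax": 0, "ay": 0, "az": 0, "gripper": 0}]}}

```text
t: 20.08
tool_pos: [0.587, 0.0331, 0.0882]
orientation: [180.0, -0.0, -2.0]
ft_force: [0.9, 0.2, 4.3]
grip_width: 0.134
finger_force: 30.0
```

Request:
{"name": "play_rows", "arguments": {"deltas": [{"x": 0, "y": 0, "z": -1, "ax": 0, "ay": 0, "az": 0, "gripper": 0}, {"x": 0, "y": 0, "z": -2, "ax": 0, "ay": 0, "az": 0, "gripper": 0}, {"x": 0, "y": 0, "z": -2, "ax": 0, "ay": 0, "az": 0, "gripper": 0}]}}

```text
t: 20.45
tool_pos: [0.5878, 0.0331, 0.0874]
orientation: [180.0, -0.1, -2.0]
ft_force: [0.2, -0.3, 9.8]
grip_width: 0.137
finger_force: 30.0
```

Request:
{"name": "play_rows", "arguments": {"deltas": [{"x": 0, "y": 0, "z": 0.5, "ax": 0, "ay": 0, "az": 0, "gripper": 0.2}, {"x": 0, "y": 0, "z": 0.5, "ax": 0, "ay": 0, "az": 0, "gripper": 0.4}, {"x": 0, "y": 0, "z": 0.5, "ax": 0, "ay": 0, "az": 0, "gripper": 0.45}, {"x": 0, "y": 0, "z": 0.5, "ax": 0, "ay": 0, "az": 0, "gripper": 0.45}, {"x": 0, "y": 0, "z": 20, "ax": 0, "ay": 0, "az": 0, "gripper": 0.45}, {"x": 0, "y": 0, "z": 50, "ax": 0, "ay": 0, "az": 0, "gripper": 0.45}, {"x": -20, "y": -30, "z": 80, "ax": 0, "ay": 0, "az": 0, "gripper": 0.45}, {"x": -60, "y": -90, "z": 100, "ax": 0, "ay": 0, "az": 0, "gripper": 0.45}, {"x": -100, "y": -140, "z": 100, "ax": 0, "ay": 0, "az": 0, "gripper": 0.45}, {"x": -100, "y": -140, "z": 100, "ax": 0, "ay": 0, "az": 0, "gripper": 0.45}]}}

```text
t: 21.7
tool_pos: [0.486, -0.1094, 0.188]
orientation: [179.9, -0.1, -2.2]
ft_force: [0.5, 0.7, -0.4]
grip_width: 0.449
finger_force: 0.0
```

Run:
```python
from h import *
st=robot.get_state();print(st["t"],st["tool_pos"],st["ft_force"])
s=robot.camera_params("side");a=robot.capture("side");save("s12",a)
for n,X in dict(coil=[.586,.0325,.129],tip=[.577,.0325,.055],end=[.577,0.001,.085],foot=[.595,.0325,.065],mouth=[.577,.0325,.097]).items(): print(n,proj(s,X).round(1))
asc(a,proj(s,[.58,.02,.09]),34,32)
```

```text
21.7 [ 0.48595635 -0.10938457  0.18797039] [ 0.47894465  0.69570588 -0.38193509]
coil [351.7 177.6]
tip [345.4 211.2]
end [353.  207.3]
foot [354.1 205.2]
mouth [346.4 193.1]
origin [316 167]
167 11111111111111111122221111111111111111111111111111111111111111112222
168 11111111111110111111111111111111111111111111111111111111111222223333
169 11111111111111111111111111101111111111111111111111111222223333334444
170 11111111111111011111111111011111111111111111111122223333334444444444
171 11111111111111111111111111111111111223333211112333334444444444444444
172 11111111111111111111011111111111234566776531112344444444444444444444
173 11111111111111111111111111111111368899999853112344444444444444444444
174 11111111111111111111111111101112579999999975212344444444444444444444
175 11111111111111111111111111111113579999999886422344444444444444444444
176 11111111111111110111111111111113578888777777532344444444444444444444
177 11222111111222211111111110101113578765445566532344444444444444444444
178 12443211113444321111011111111113567653345555422344444444444444444444
179 2466531112456653111111111111
[... 3063 characters left out ...]
3333333333333333333344444444444444444444444
222 33221111111111111223333333333333333333333333444444444444444444444444
223 33322111111111111223333333333333333333333334444444444444444444444444
224 33322111111111111223333333333333333333333444444444444444444444444444
225 33332222111111111223333333333333333333334444444444444444444444444444
226 33333322211111111122333333333333333333444444444444444444444444444444
227 33333333221111111122333333333333334344444444444444444444444444444444
228 33333333221111111112233333333333344444444444444444444444444444444444
229 33333333221111111112222223333344444444444444444444444444444444444444
230 33333333322111111111112222223344444444444444444444444444444444444444
```

The side view puts the coil at (354.5,178) against a predicted home of (351.7,177.6). The snap in the push force, the hard stop and the final TCP height all agree with the clip being home. The arm is clear, so I'm handing in.

```bash
python3 -c "
from bench import robot
print(robot.hand_in())"
```

```text
the job is handed in; nothing more can be done
None
```

I handed the job in at about 22 s. The wheel is home against its stop, the larger R-clip is through the cross-hole and snapped under the axle (judged from the push force, the hard stop and the side view), and the smaller clip was left in the block.

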